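# Build the counter display: a tower of sweets and a wrapped gift

## Task

Set up the counter display with the goods in front of the robot. On the round wooden plinth build a tower: the round tin at the bottom, the large jar on the tin and the small jar on top of the large one, each upright and centred on what is below it. On the square wooden plinth set the small square gift box upright, in the middle, with its sides in line with the plinth's edges.

Things in the scene. Friction and masses are not known exactly. Their poses are not given: they have to be found in the camera images.
- round_plinth: Fixed round board of light wood, 110 mm across and 20 mm high, standing on the counter. Origin: centre of its underside; z up, flat top at z = 20 mm. (Fixed obstacles to carry things over or around: a large flat round box standing on edge on a stand in the middle of the counter, 0.23 m high, and at the back right a basket of sweet cones, 0.24 m high.)
- square_plinth: Fixed square board of light wood, 110 x 110 mm and 20 mm high, standing on the counter. Origin: centre of its underside; z up, flat top at z = 20 mm; x and y run parallel to its edges.
- tin: Round low sweet tin with a flat lid, 65 mm across and 36 mm high, about 0.09 kg. It is the one in front of the robot; the tins at the far right end of the counter, over 0.6 m to the robot's right, are not meant. Origin: centre of its underside; z up. It is loose and starts upright on the counter top.
- large_jar: The large jar: round glass jar, 62 mm across up to 70 mm height, with a flat screw lid 56 mm across from there to the top at 82 mm; about 0.21 kg. Its base is not perfectly even: it may stand 2 degrees out of plumb. The jars at the far right end of the counter, over 0.6 m to the robot's right, are not meant. Origin: centre of its underside; z up. It is loose and starts upright on the counter top.
- small_jar: The small jar: round glass jar, 50 mm across up to 50 mm height, with a flat screw lid 44 mm across from there to the top at 60 mm; about 0.21 kg. Its base is not perfectly even: it may stand 2 degrees out of plumb. The jars at the far right end of the counter, over 0.6 m to the robot's right, are not meant. Origin: centre of its underside; z up. It is loose and starts upright on the counter top.
- gift_box: The small square gift box with a ribbon: 64 mm along its x by 65 mm along its y (middle of the sides at y = +1.5 mm), the stiff box 55 mm high with a bow on top up to 69 mm (too flimsy to hold it by: grip the box by its sides); about 0.1 kg. Origin: underside, in the middle; z up. It is smaller than, and not to be mistaken for, the flat oblong gift box (72 x 114 mm) that stays at the back of the counter. It is loose and starts upright on the counter top.

How it is judged:
By the outcome, as a careful person would: the job done as asked, in the order asked, and still so for the second after the job is handed in, with the robot touching nothing.
It also fails if it takes over 136 s, if anything falls off the work surface, if the arm or the gripper's body presses on something with over 40 N, if the wrist force passes 120 N, or if a joint passes its speed limit or range.

## Robot

A 7-joint arm with a two-finger parallel gripper is mounted at the origin on a cart in front of the work surface, level with it; the furniture and walls round the work are solid. World frame = base frame: x ahead of the robot, y to its left, z up, the work surface at z = 0. Lengths are in m, angles in rad, forces in N, time in s.
With the tool pointing down it reaches from about 0.425 to 0.875 m from the base axis. Payload 4.7 kg.
Tool frame: the origin (TCP) lies at the very end of the fingers, on their centre line; the grasp point (between the pads) lies 19 mm behind it (ctrl.grasp_offset is the distance from the TCP to the grasp point, in m); z points along the fingers, y is the direction in which the jaws open and shut (so a half turn about z gives the same grasp; the last joint's range is limited). The gripper opens to 87 mm and grips with 3 to 60 N. Pads are 19 mm wide; open, the fingers measure 117 mm over their backs; the gripper's body (75 mm by 190 mm) begins 51 mm behind the grasp point.
Start: joints at [-1.331, 0.321, -0.07, 1.45, 0.023, 1.371, -0.057], TCP at [0.146, 0.634, 0.223] pointing down, gripper open.
Joint ranges: [-2.86, 2.86], [-0.3, 2.09], [-1.38, 1.24], [0.06, 2.45], [-1.56, 4.7], [0.09, 2.05], [-2.69, 2.69]. Speed limits (rad/s): [2.57, 2.57, 3.14, 3.14, 3.14, 3.14, 3.14].

## Interface

Orientations are given as a rotation vector (axis times angle).
In Python, from bench import ctrl gives the robot as it stands.
- The arm moves only by the shell command python3 -m creep 'ROWS' [FORCE]. ROWS is JSON, a list that holds one entry, the list of rows, each a list of 7 numbers: the opening, from 0 (shut) to 1 (fully open), then the shift along the tool's x, y, z in mm, then the turn, a rotation vector about the tool's x, y, z in rad. In form: [[[grip, dx, dy, dz, rx, ry, rz], ...]]. A call has 1 to 5 rows; each row is the pose to reach, as a shift and turn from the pose commanded when the call began, along the tool's axes at that moment; what a row does not reach only later rows make up. A row lasts 1/10 s, in which the tool goes at most 50 mm and 8.59 degrees, less where a joint would pass 70% of its speed; a pose out of reach is approached as far as the arm can. A call with a gripper value outside its range is refused whole. The fingers move at their own pace and stop on an object; FORCE is the grip in N (left out, the last holds). Time passes only in rows, so rows that repeat a pose let the fingers close. It gives the time, the measured TCP pose, the force and the opening at its end, in the units of the state.
- ctrl.get_state(): the state, without advancing time (a new reading comes with each control period).
- ctrl.get_image(name): name is "scene" or "top" or "wrist"; returns the picture (480x640x3 uint8, red, green, blue); there is no depth.
- ctrl.camera_params(name): a dict with "K" (3x3 intrinsics, pixels), "k1" (the pictures are not rectified: a ray, as slopes to the right and down, at radius r is drawn at 1 + k1 r^2 times it, then the intrinsics apply), "pose" (4x4, takes a point from camera to world coordinates). Camera axes: x right, y down, z forward; pixel columns grow to the right and rows downward; lengths in m; the calibration is good to about 2 mm. A picture is of the moment at which its call begins: read the wrist's pose just before it. camera_params takes no time and is no camera call; for the wrist camera it gives the pose at the moment of the call.
- ctrl.close_job(): hands the job in, once; it reports no verdict.
The state is a dict: "time": time; "joint_positions": joint angles; "qd": joint speeds; "joint_torque": joint torques, N m; "position": TCP position; "tool_rot": TCP orientation; "ft_force": force on the tool from outside, world axes, zero at the start; "torque": the same for the moment, N m; "grip_width": opening from 0.0 (shut) to 1.0 (fully open).
Only numpy, scipy, OpenCV 4.12 (cv2) and the standard library are available. Lean on these libraries where they do the work, as an engineer would, in place of code of your own. Each camera call takes 0.05 s, during which the arm holds its last target. There are 200 camera calls.

## Working session

There is one attempt and no reset: what is moved stays moved. The work goes in short steps, Python scripts to look and compute and a shell command to move; the robot and the scene stay as the last step left them, time stands still between calls to the robot, and variables do not carry over. Pictures are saved under pics/ and viewed, about 12 in all and at most 16, crops included, and the job is handed in when it is done.

```bash
ls; mkdir -p pics; python3 - <<'E'
from bench import ctrl
import cv2,numpy as np
for n in ("scene","top"):
    im=ctrl.get_image(n); cv2.imwrite(f"pics/{n}0.png",im[...,::-1])
    p=ctrl.camera_params(n); print(n,np.round(p["K"],1).tolist(),p["k1"],np.round(p["pose"],4).tolist())
s=ctrl.get_state(); print(s); print(ctrl.grasp_offset)
E
```

```text
pics
scene [[513.7, 0.0, 317.6], [0.0, 513.7, 247.4], [0.0, 0.0, 1.0]] -0.0668778062933961 [[0.7343, -0.4633, 0.496, -0.1676], [-0.6787, -0.5138, 0.5248, -0.772], [0.0117, -0.722, -0.6918, 1.0178], [0.0, 0.0, 0.0, 1.0]]
top [[507.5, 0.0, 316.0], [0.0, 507.5, 244.5], [0.0, 0.0, 1.0]] 0.025554583621757984 [[-0.007, -0.9982, 0.0596, 0.4264], [-0.9999, 0.0062, -0.0144, -0.027], [0.014, -0.0597, -0.9981, 1.435], [0.0, 0.0, 0.0, 1.0]]
{'time': 0.1, 'joint_positions': array([-1.33093441,  0.32175469, -0.07012217,  1.45162286,  0.02259795,
        1.37079648, -0.05689421]), 'qd': array([-0.00050537, -0.00093933, -0.00213084, -0.00352953, -0.00140432,
        0.00084558, -0.0010135 ]), 'joint_torque': array([-3.98309539e-04, -4.92572808e+01, -4.06023553e-01, -3.13399494e+01,
       -6.41465094e-02,  3.95774993e-02,  7.83518863e-05]), 'position': array([0.14540817, 0.63298448, 0.22153234]), 'tool_rot': array([-3.53750013e-01, -3.12149115e+00,  2.81131006e-03]), 'ft_force': array([ 0.81675104, -0.99768477, -0.02869015]), 'torque': array([0.02060703, 0.02559337, 0.00540872]), 'grip_width': 1.0006242206200515}
0.0187
```

View pics/scene0.png

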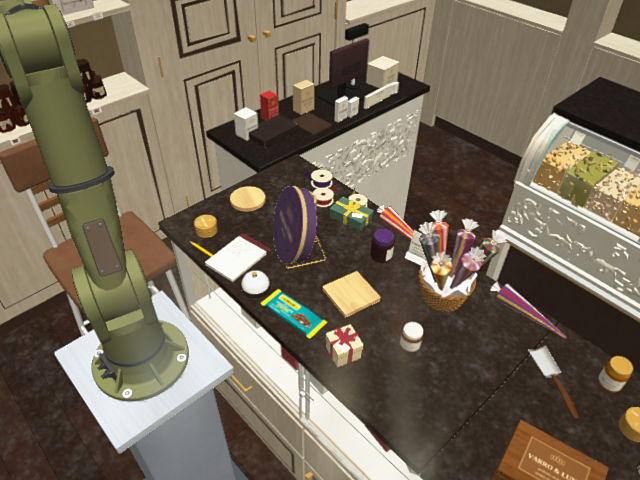

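View pics/top0.png

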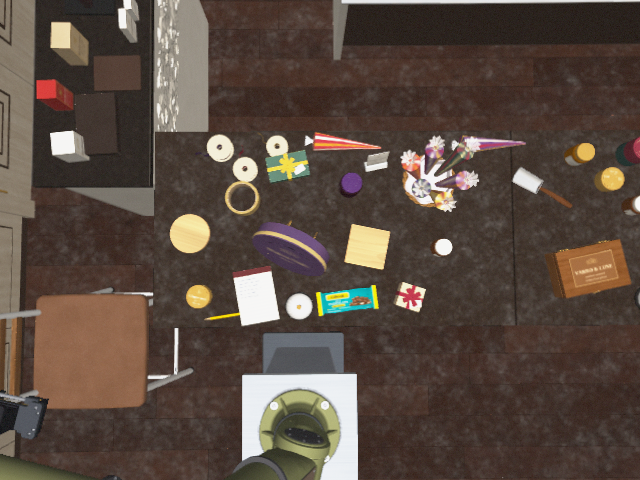

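Top view: round plinth (190,234), tin (199,297), large purple jar (351,183), small white-lidded jar (443,247), gift box (411,296), square plinth (368,247). The scene view shows the same things at (248,199), (206,220), (383,234), (412,328), (345,340) and (351,293).

```bash
cat > h.py <<'E'
import numpy as np, cv2
from bench import ctrl
from scipy.spatial.transform import Rotation as R
def ray(p,uv):
    K=p["K"]; d=np.array([p["k1"],0,0,0],float)
    s=cv2.undistortPoints(np.array([[uv]],float),np.array(K,float),d)[0,0]
    T=np.array(p["pose"]); return T[:3,3],T[:3,:3]@np.array([*s,1])
def onz(p,uv,z):
    o,d=ray(p,uv); return o+d*(z-o[2])/d[2]
def tri(a,b):   # a,b = (params,uv)
    (o1,d1),(o2,d2)=ray(*a),ray(*b)
    t=np.linalg.lstsq(np.c_[d1,-d2],o2-o1,rcond=None)[0]
    x,y=o1+t[0]*d1,o2+t[1]*d2; return (x+y)/2,np.linalg.norm(x-y)
def proj(p,X):
    T=np.linalg.inv(np.array(p["pose"])); c=T[:3,:3]@X+T[:3,3]; s=c[:2]/c[2]
    s=s*(1+p["k1"]*(s@s)); K=np.array(p["K"]); return K[:2,:2]@s+K[:2,2]
def pose():
    s=ctrl.get_state(); return np.array(s["position"]),R.from_rotvec(s["tool_rot"]),s
def goto(xyz,yaw=None,zdown=True):
    """print shift (mm, tool axes) and turn (rotvec, tool axes) to reach TCP xyz pointing down, with tool y (jaw) axis at yaw (deg, mod 180)"""
    p,r,s=pose(); M=r.as_matrix()
    if yaw is None: yaw=np.degrees(np.arctan2(M[1,1],M[0,1]))
    best=None
    for k in (0,180):
        a=np.radians(yaw+k); y=np.array([np.cos(a),np.sin(a),0]); z=np.array([0,0,-1.])
        G=np.c_[np.cross(y,z),y,z]; rv=R.from_matrix(M.T@G).as_rotvec()
        print("  turn",np.round(rv,3),"j7",round(s["joint_positions"][6],2),end="")
    print("\n  shift mm",np.round(M.T@(np.array(xyz)-p)*1000,1))
def show(): 
    p,r,s=pose(); M=r.as_matrix()
    print("t",round(s["time"],2),"tcp",np.round(p*1000,1),"R",np.round(M,3).tolist(),"F",np.round(s["ft_force"],1),"grip",round(s["grip_width"],3),"q",np.round(s["joint_positions"],2))
def crop(name,box,f,out):
    im=ctrl.get_image(name); x0,y0,x1,y1=box
    cv2.imwrite("pics/"+out,cv2.resize(im[y0:y1,x0:x1,::-1],None,fx=f,fy=f,interpolation=cv2.INTER_CUBIC))
E
python3 - <<'E'
from h import *
S,T=ctrl.camera_params("scene"),ctrl.camera_params("top")
for n,t,s,z in [("rp",(190,234),(248,198),.02),("tin",(198.5,296),(206,220),.036),("lj",(351,182),(383,234),.082),("sj",(443.5,247),(412,327),.06),("gb",(411,296),(345,338),.055),("sp",(368,247),(351,292),.02)]:
    X,e=tri((T,t),(S,s)); print(n,X.round(3),round(e,4),onz(T,t,z).round(3),onz(S,s,z).round(3))
# square plinth corners in top
show(); p=ctrl.camera_params("wrist"); print(np.round(p["pose"],3).tolist(),p["K"],p["k1"])
im=cv2.imread("pics/top0.png")
cv2.imwrite("pics/c1.png",np.vstack([cv2.resize(im[215:325,330:480],None,fx=4,fy=4,interpolation=2)]))
E
```

```text
rp [0.544 0.305 0.01 ] 0.0017 [0.542 0.303 0.02 ] [0.538 0.294 0.02 ]
tin [0.371 0.274 0.038] 0.0003 [0.371 0.275 0.036] [0.373 0.277 0.036]
lj [ 0.675 -0.141  0.079] 0.0026 [ 0.675 -0.142  0.082] [ 0.671 -0.142  0.082]
sj [ 0.499 -0.392  0.063] 0.0014 [ 0.5   -0.393  0.06 ] [ 0.501 -0.39   0.06 ]
gb [ 0.367 -0.304  0.053] 0.0008 [ 0.367 -0.303  0.055] [ 0.365 -0.304  0.055]
sp [ 0.503 -0.193  0.015] 0.0016 [ 0.503 -0.193  0.02 ] [ 0.499 -0.195  0.02 ]
t 0.1 tcp [145.4 633.  221.5] R [[-0.975, 0.224, -0.0], [0.224, 0.975, -0.002], [-0.0, -0.002, -1.0]] F [ 0.8 -1.  -0. ] grip 1.001 q [-1.33  0.32 -0.07  1.45  0.02  1.37 -0.06]
[[0.225, 0.934, 0.276, 0.069], [0.974, -0.215, -0.067, 0.65], [-0.003, 0.284, -0.959, 0.384], [0.0, 0.0, 0.0, 1.0]] [[402.73450676   0.         315.9228309 ]
 [  0.         402.73450676 239.45763829]
 [  0.           0.           1.        ]] -0.07187212740435406
```

View pics/c1.png

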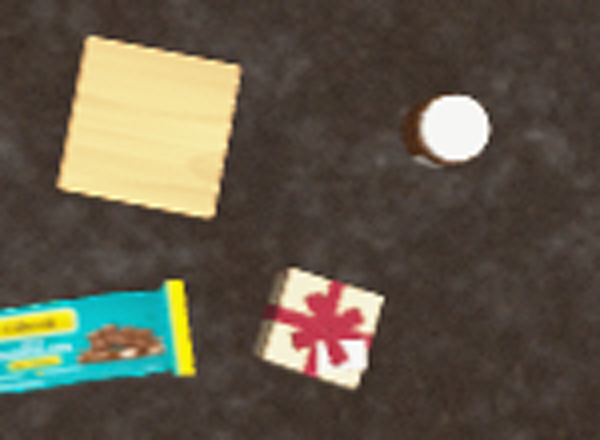

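Crop c1: the square plinth's top corners are at (89,36), (242,66), (214,217), (58,187). The gift box's top corners are at (288,267), (385,297), (358,388), (262,356). Next I'll compute yaws and the first approach.

```bash
python3 - <<'E'
from h import *
T=ctrl.camera_params("top")
def q(c,z):
    P=np.array([onz(T,(330+(a+.5)/4-.5,215+(b+.5)/4-.5),z)[:2] for a,b in c])
    print(P.mean(0).round(4),[(round(np.linalg.norm(P[i]-P[i-1])*1000,1),round(np.degrees(np.arctan2(*(P[i]-P[i-1])[::-1]))%90,1)) for i in range(4)])
q([(89,36),(242,66),(214,217),(58,187)],.02); q([(288,267),(385,297),(358,388),(262,356)],.055)
show(); goto([.39,.28,.22],77)
E
```

```text
[ 0.5052 -0.1907] [(np.float64(108.1), np.float64(77.8)), (np.float64(109.2), np.float64(78.5)), (np.float64(107.6), np.float64(78.6)), (np.float64(110.7), np.float64(78.7))]
[ 0.3664 -0.3018] [(np.float64(62.8), np.float64(72.7)), (np.float64(68.7), np.float64(72.4)), (np.float64(64.3), np.float64(72.3)), (np.float64(68.3), np.float64(71.2))]
t 0.1 tcp [145.4 633.  221.5] R [[-0.975, 0.224, -0.0], [0.224, 0.975, -0.002], [-0.0, -0.002, -1.0]] F [ 0.8 -1.  -0. ] grip 1.001 q [-1.33  0.32 -0.07  1.45  0.02  1.37 -0.06]
  turn [-0.002  0.     0.001] j7 -0.06  turn [-0.00e+00 -3.00e-03 -3.14e+00] j7 -0.06
  shift mm [-317.4 -289.3    2.1]
```

```bash
python3 -m creep '[[[1,-32,-29,0,0,0,0],[1,-64,-58,0,0,0,0],[1,-96,-87,0,0,0,0],[1,-128,-116,0,0,0,0],[1,-160,-145,0,0,0,0]]]'; python3 -m creep '[[[1,-32,-29,0,0,0,0],[1,-64,-58,0,0,0,0],[1,-96,-87,0,0,0,0],[1,-128,-116,0,0,0,0],[1,-157,-144,0,0,0,0]]]'; python3 -m creep '[[[1,0,0,0,0,0,0],[1,0,0,0,0,0,0]]]'
python3 - <<'E'
from h import *
show(); im=ctrl.get_image("wrist"); cv2.imwrite("pics/w1.png",im[...,::-1]); p=ctrl.camera_params("wrist")
import pickle; pickle.dump(p,open("w1.pkl","wb"))
print(proj(p,np.array([.371,.274,.036])),proj(p,np.array([.542,.303,.02])))
E
```

```text
time: 0.6
position: [0.2697, 0.4545, 0.2222]
tool_rot: [-0.354, -3.121, 0.001]
ft_force: [1.5, 0.4, -0.1]
grip_width: 1.001
time: 1.1
position: [0.3906, 0.2788, 0.2223]
tool_rot: [-0.355, -3.121, 0.0]
ft_force: [0.7, -0.9, -0.4]
grip_width: 0.995
time: 1.3
position: [0.39, 0.2802, 0.2224]
tool_rot: [-0.358, -3.121, -0.001]
ft_force: [0.5, 0.8, -0.6]
grip_width: 0.998
t 1.3 tcp [390.  280.2 222.4] R [[-0.974, 0.226, -0.001], [0.226, 0.974, 0.0], [0.001, 0.0, -1.0]] F [ 0.5  0.8 -0.6] grip 0.998 q [-0.91 -0.05  0.23  1.86  0.01  1.32  0.66]
[305.07531791 194.84178508] [371.39888907 346.07224899]
```

View pics/w1.png

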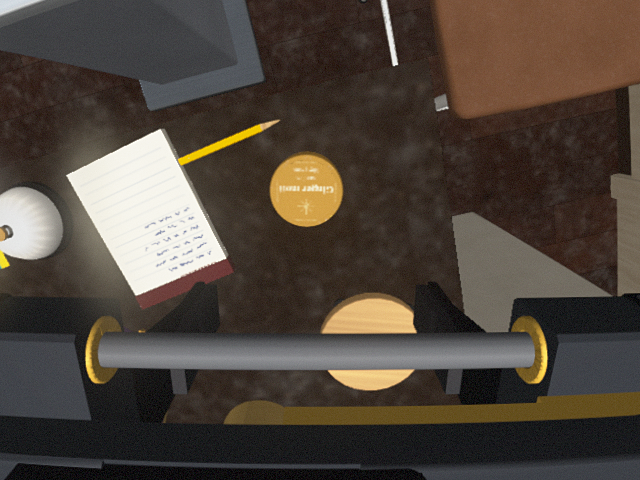

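The wrist view shows the tin lid spanning x 270–343 and y 155–227, centre (306,191). The round plinth's top is partly behind the gripper, at about (370,343).

```bash
python3 - <<'E'
from h import *
import pickle; p=pickle.load(open("w1.pkl","rb")); T=ctrl.camera_params("top")
print(onz(p,(306.5,191),.036),onz(p,(370,343),.02))
print(tri((p,(306.5,191)),(T,(198.5,296))), tri((p,(370,343)),(T,(190,233.5))))
print((onz(p,(343,191),.036)-onz(p,(270,191),.036))*1000)
goto([.371,.274,.006])
E
```

```text
[0.36798057 0.27599799 0.036     ] [0.53811107 0.30225336 0.02      ]
(array([0.36995338, 0.27605415, 0.02837151]), np.float64(0.0018387048078414017)) (array([0.54383094, 0.30366128, 0.01196812]), np.float64(0.002895860460792619))
[14.35090053 62.11815761  0.        ]
  turn [ 0.    -0.001  0.   ] j7 0.66  turn [ 1.000e-03  0.000e+00 -3.142e+00] j7 0.66
  shift mm [ 16.  -11.3 216.4]
```

```bash
python3 -m creep '[[[1,10,-5,40,0,0,0],[1,19,-9,85,0,0,0],[1,19,-9,125,0,0,0],[1,19,-9,160,0,0,0],[1,19,-9,180,0,0,0]]]'>/dev/null; python3 -m creep '[[[1,0,0,10,0,0,0],[1,0,0,20,0,0,0],[1,0,0,30,0,0,0],[1,0,0,35,0,0,0],[1,0,0,35,0,0,0]]]'; python3 -m creep '[[[0.5,0,0,0,0,0,0],[0.5,0,0,0,0,0,0],[0.5,0,0,0,0,0,0],[0.5,0,0,0,0,0,0],[0.5,0,0,0,0,0,0]]]' 15;python3 -m creep '[[[0.5,0,0,0,0,0,0],[0.5,0,0,0,0,0,0],[0.5,0,0,0,0,0,0]]]'
```

```text
time: 2.35
position: [0.3692, 0.2764, 0.0074]
tool_rot: [-0.354, -3.121, 0.0]
ft_force: [-0.1, -0.8, 0.5]
grip_width: 0.997
time: 2.85
position: [0.3695, 0.2766, 0.0079]
tool_rot: [0.354, 3.121, 0.001]
ft_force: [0.5, -0.7, 2.3]
grip_width: 0.741
time: 3.15
position: [0.3695, 0.2766, 0.0079]
tool_rot: [0.354, 3.121, 0.001]
ft_force: [-1.1, 0.1, 4.6]
grip_width: 0.742
```

Tin held (0.742 × 87 ≈ 64.6 mm). Lift, and refine the plinth and other positions from silhouettes.

```bash
python3 -m creep '[[[0.5,0,0,-20,0,0,0],[0.5,0,0,-55,0,0,0],[0.5,0,0,-95,0,0,0],[0.5,0,0,-115,0,0,0],[0.5,0,0,-120,0,0,0]]]'
cat >> h.py <<'E'
def hull(p,pts): return cv2.convexHull(np.array([proj(p,x) for x in pts],np.float32))
def cyl(c,r,z0,z1):
    a=np.linspace(0,2*np.pi,60); return [np.array([c[0]+r*np.cos(t),c[1]+r*np.sin(t),z]) for z in(z0,z1) for t in a]
def cen(h): m=cv2.moments(h); return np.array([m["m10"],m["m01"]])/m["m00"]
def fit(p,im,lo,hi,box,shape,c0):
    """move c0 so the projected hull's centroid equals the colour blob's (lo..hi HSV) in box"""
    from scipy.optimize import fsolve
    x0,y0,x1,y1=box; m=cv2.inRange(cv2.cvtColor(im[y0:y1,x0:x1],cv2.COLOR_BGR2HSV),lo,hi)
    cs,_=cv2.findContours(cv2.morphologyEx(m,cv2.MORPH_CLOSE,np.ones((3,3))),0,1); c=max(cs,key=cv2.contourArea)
    b=np.zeros_like(m); cv2.drawContours(b,[c],-1,1,-1); M=cv2.moments(b,True); g=np.array([M["m10"]/M["m00"]+x0,M["m01"]/M["m00"]+y0])
    s=fsolve(lambda q:cen(hull(p,shape(q)))-g,c0,epsfcn=1e-4); return s,M["m00"],cv2.contourArea(hull(p,shape(s)))
E
python3 - <<'E'
from h import *
for n,bx in (("top",(160,205,220,262)),("scene",(222,180,275,218))):
    print(n,fit(ctrl.camera_params(n),cv2.imread(f"pics/{n}0.png"),(10,40,90),(30,255,255),bx,lambda c:cyl(c,.055,0,.02),[.54,.303]))
p,r,s=pose(); goto([.542,.3035,p[2]])
E
```

```text
time: 3.65
position: [0.3704, 0.2774, 0.1297]
tool_rot: [0.354, 3.119, 0.006]
ft_force: [0.2, 0.4, -1.7]
grip_width: 0.741
top (array([0.54510798, 0.30610186]), 1297.0, 1282.8867253260687)
scene (array([0.54346272, 0.3060294 ]), 756.0, 770.5155994264642)
  turn [ 0.004  0.002 -0.   ] j7 0.64  turn [ 0.004 -0.006  3.142] j7 0.64
  shift mm [-161.4   63.8    0.6]
```

```bash
python3 -m creep '[[[0.5,-35,14,0,0,0,0],[0.5,-72,30,0,0,0,0],[0.5,-110,45,0,0,0,0],[0.5,-145,60,0,0,0,0],[0.5,-163,67,0,0,0,0]]]'; python3 -m creep '[[[0.5,0,0,20,0,0,0],[0.5,0,0,50,0,0,0],[0.5,0,0,80,0,0,0],[0.5,0,0,92,0,0,0],[0.5,0,0,97,0,0,0]]]'
python3 -m creep '[[[0.5,0,0,2,0,0,0],[0.5,0,0,3,0,0,0],[0.5,0,0,3,0,0,0]]]'; python3 -c "
from h import *
show()"
```

```text
time: 4.15
position: [0.5452, 0.3044, 0.1249]
tool_rot: [-0.356, -3.121, 0.004]
ft_force: [0.8, -0.0, -1.0]
grip_width: 0.74
time: 4.65
position: [0.5407, 0.3036, 0.028]
tool_rot: [-0.353, -3.116, 0.007]
ft_force: [-5.6, -3.5, 10.2]
grip_width: 0.742
time: 4.95
position: [0.5438, 0.3057, 0.0284]
tool_rot: [0.354, 3.12, 0.002]
ft_force: [-0.2, 0.2, -1.7]
grip_width: 0.742
t 4.95 tcp [543.8 305.7  28.4] R [[-0.975, 0.224, 0.002], [0.224, 0.975, 0.001], [-0.001, 0.001, -1.0]] F [-0.2  0.2 -1.7] grip 0.742 q [-0.79  0.43  0.29  1.73 -0.14  1.    0.9 ]
```

```bash
python3 -m creep '[[[0.5,0,0,1,0,0,0],[0.5,0,0,1,0,0,0],[1,0,0,1,0,0,0],[1,0,0,1,0,0,0],[1,0,0,1,0,0,0]]]';  python3 -m creep '[[[1,0,0,-20,0,0,0],[1,0,0,-60,0,0,0],[1,0,0,-105,0,0,0],[1,0,0,-150,0,0,0],[1,0,0,-190,0,0,0]]]'
python3 -m creep '[[[1,0,0,-1,0,0,0],[1,0,0,0,0,0,0]]]' >/dev/null
python3 - <<'E'
from h import *
import pickle
show(); p=ctrl.camera_params("wrist"); im=ctrl.get_image("wrist"); cv2.imwrite("pics/w2.png",im[...,::-1]); pickle.dump(p,open("w2.pkl","wb"))
print(proj(p,np.array([.544,.306,.02])),proj(p,np.array([.544,.306,.056])))
E
```

```text
time: 5.45
position: [0.5431, 0.3052, 0.0264]
tool_rot: [-0.354, -3.122, -0.0]
ft_force: [-0.9, -0.0, 0.1]
grip_width: 0.927
time: 5.95
position: [0.5433, 0.3051, 0.2189]
tool_rot: [0.354, 3.121, 0.001]
ft_force: [-0.0, 0.4, 0.2]
grip_width: 0.999
t 6.15 tcp [543.7 305.5 217.7] R [[-0.975, 0.224, 0.002], [0.224, 0.975, 0.002], [-0.002, 0.002, -1.0]] F [0.4 0.4 0. ] grip 0.999 q [-0.82  0.27  0.32  1.54 -0.09  1.34  0.86]
[318.10114846 209.70847187] [318.37269933 219.0632603 ]
```

View pics/w2.png

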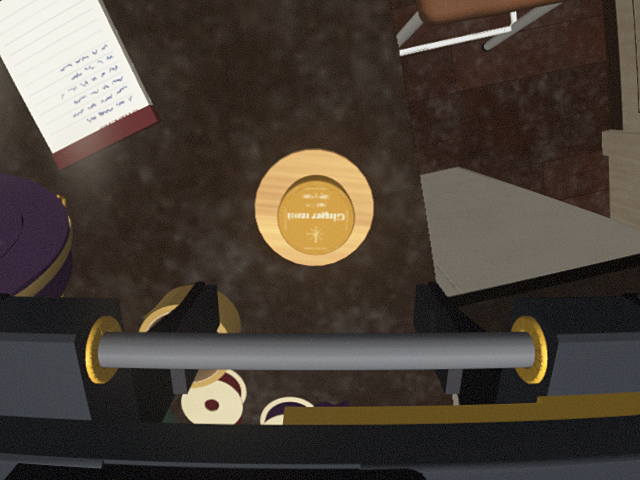

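Tin lid spans x 277–354, y 180–255, centre (315.5,217.5). The plinth spans x 255–374, centre about (314.5,209). Relative to projection, the tin is centred to within about 1 mm.

```bash
python3 - <<'E'
from h import *
import pickle; p=pickle.load(open("w2.pkl","rb")); im=cv2.imread("pics/w2.png")
print(onz(p,(315.5,217.5),.056),onz(p,(314.5,209),.02))
print("plinth",fit(p,im,(5,40,70),(35,255,255),(240,140,390,280),lambda c:cyl(c,.055,0,.02),[.54,.303]))
im=ctrl.get_image("top")[...,::-1].copy(); cv2.imwrite("pics/top1.png",im)
im=cv2.imread("pics/top0.png"); T=ctrl.camera_params("top")
print("sj lid", fit(T,im,(0,0,170),(179,70,255),(425,230,465,262),lambda c:cyl(c,.022,.06,.06),[.5,-.39]))
print("lj lid", fit(T,im,(120,60,20),(165,255,255),(330,165,372,205),lambda c:cyl(c,.031,0.0,.07)+cyl(c,.028,.07,.082),[.675,-.14]))
p,r,s=pose(); goto([.675,-.141,.30])
a=.28
E
```

```text
[0.54217114 0.30398492 0.056     ] [0.54261616 0.30294684 0.02      ]
plinth (array([0.54386884, 0.30160945]), 11487.0, 11212.187603335246)
sj lid (array([ 0.50108761, -0.39277502]), 222.0, 204.9185675845947)
lj lid (array([ 0.68053278, -0.14592957]), 384.0, 497.5966594782658)
  turn [-0.002 -0.002 -0.   ] j7 0.86  turn [-3.000e-03  3.000e-03  3.142e+00] j7 0.86
  shift mm [-229.  -404.9  -84.9]
```

```bash
python3 -m creep '[[[1,0,0,-40,0,0,0],[1,0,0,-80,0,0,0],[1,-18,-32,-80,0,0,0],[1,-41,-73,-80,0,0,0],[1,-64,-113,-80,0,0,0]]]'; python3 -m creep '[[[1,-23,-40,0,0,0,0],[1,-46,-81,0,0,0,0],[1,-69,-121,0,0,0,0],[1,-92,-162,0,0,0,0],[1,-115,-202,0,0,0,0]]]'; python3 -m creep '[[[1,-25,-44,0,0,0,0.14],[1,-48,-86,0,0,0,0.28],[1,-48,-86,0,0,0,0.42],[1,-48,-86,0,0,0,0.56],[1,-48,-86,0,0,0,0.7]]]';  python3 -m creep '[[[1,0,0,20,0,0,0.14],[1,0,0,50,0,0,0.3],[1,0,0,70,0,0,0.3],[1,0,0,70,0,0,0.3]]]'
python3 - <<'E'
from h import *
import pickle
show(); p=ctrl.camera_params("wrist"); im=ctrl.get_image("wrist"); cv2.imwrite("pics/w3.png",im[...,::-1]); pickle.dump(p,open("w3.pkl","wb"))
print(proj(p,np.array([.675,-.141,.082])))
E
```

```text
time: 6.75
position: [0.5797, 0.1796, 0.2946]
tool_rot: [-0.351, -3.119, 0.003]
ft_force: [1.1, -0.2, -0.8]
grip_width: 1.002
time: 7.25
position: [0.6466, -0.0436, 0.2943]
tool_rot: [-0.354, -3.118, 0.001]
ft_force: [1.0, 0.9, 0.2]
grip_width: 1.003
time: 7.75
position: [0.6739, -0.1371, 0.2936]
tool_rot: [-1.411, -2.802, 0.003]
ft_force: [-0.1, -0.2, 0.3]
grip_width: 1.003
time: 8.15
position: [0.6719, -0.1354, 0.2207]
tool_rot: [-1.802, -2.563, 0.007]
ft_force: [-0.7, -0.0, 0.4]
grip_width: 0.997
t 8.15 tcp [ 671.9 -135.4  220.7] R [[-0.338, 0.941, -0.01], [0.941, 0.338, 0.001], [0.004, -0.009, -1.0]] F [-0.7 -0.   0.4] grip 0.997 q [-0.34  0.47  0.72  1.37 -0.3   1.42  0.71]
[320.56856402 232.85881414]
```

View pics/w3.png

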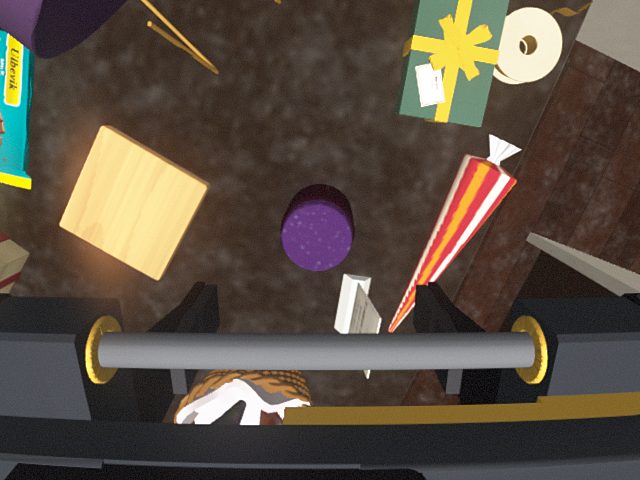

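Large jar lid spans x 281–354, y 197–271, centre (317,234). The card stand is just beyond it, and low.

```bash
python3 - <<'E'
from h import *
import pickle; p=pickle.load(open("w3.pkl","rb")); T=ctrl.camera_params("top")
x=onz(p,(317.5,234),.082); print(x,tri((p,(317.5,234)),(T,(351,182.5))))
P,r,s=pose(); M=r.as_matrix(); print("tool-frame offset",M.T@(x-P)*1000)
w=pickle.load(open("w2.pkl","rb")); 
goto([.675,-.141,.035],20)
E
```

```text
[ 0.67307153 -0.1426735   0.082     ] (array([ 0.67265951, -0.14123573,  0.0876367 ]), np.float64(0.00019643398583660726))
tool-frame offset [ -6.82344765  -1.61093248 141.2994911 ]
  turn [-0.005 -0.003 -0.004] j7 0.71  turn [-0.004  0.008  3.138] j7 0.71
  shift mm [ -6.    1.  188.3]
```

```bash
python3 -m creep '[[[1,-6,0,30,0,0,0],[1,-6,0,70,0,0,0],[1,-6,0,110,0,0,0],[1,-6,0,145,0,0,0],[1,-6,0,165,0,0,0]]]'>/dev/null; python3 -m creep '[[[1,0,0,10,0,0,0],[1,0,0,20,0,0,0],[1,0,0,22,0,0,0],[1,0,0,22,0,0,0]]]'; python3 -c "
from h import *
show()"; python3 -m creep '[[[0.5,0,0,0,0,0,0],[0.5,0,0,0,0,0,0],[0.5,0,0,0,0,0,0],[0.5,0,0,0,0,0,0],[0.5,0,0,0,0,0,0]]]' 20;python3 -m creep '[[[0.5,0,0,0,0,0,0],[0.5,0,0,0,0,0,0],[0.5,0,0,0,0,0,0]]]';  python3 -c "
from h import *
show()"
```

```text
time: 9.1
position: [0.6773, -0.1423, 0.0405]
tool_rot: [1.806, 2.569, 0.001]
ft_force: [1.2, 0.4, -0.0]
grip_width: 0.999
t 9.1 tcp [ 677.3 -142.3   40.5] R [[-0.338, 0.941, 0.001], [0.941, 0.338, -0.0], [-0.001, 0.001, -1.0]] F [ 1.2  0.4 -0. ] grip 0.999 q [-0.3   0.62  0.65  1.55 -0.4   1.11  0.79]
time: 9.6
position: [0.6765, -0.1423, 0.0399]
tool_rot: [-1.807, -2.57, 0.0]
ft_force: [-0.7, 0.9, 2.3]
grip_width: 0.695
time: 9.9
position: [0.6765, -0.1423, 0.0399]
tool_rot: [-1.807, -2.57, 0.0]
ft_force: [-2.2, 0.4, 3.7]
grip_width: 0.695
t 9.9 tcp [ 676.5 -142.3   39.9] R [[-0.338, 0.941, -0.0], [0.941, 0.338, 0.0], [0.0, -0.0, -1.0]] F [-2.2  0.4  3.7] grip 0.695 q [-0.3   0.62  0.65  1.55 -0.4   1.11  0.79]
```

```bash
python3 -m creep '[[[0.5,0,0,-20,0,0,0],[0.5,0,0,-60,0,0,0],[0.5,0,0,-105,0,0,0],[0.5,0,0,-150,0,0,0],[0.5,0,0,-195,0,0,0]]]'; python3 -m creep '[[[0.5,0,0,-40,0,0,0],[0.5,0,0,-70,0,0,0],[0.5,15,1,-75,0,0,0],[0.5,45,3,-75,0,0,0],[0.5,85,5,-75,0,0,0]]]';python3 -m creep '[[[0.5,40,2,0,0,0,0],[0.5,80,4,0,0,0,0],[0.5,120,7,0,0,0,0],[0.5,160,9,0,0,0,0],[0.5,200,11,0,0,0,0]]]';python3 -m creep '[[[0.5,40,2,0,0,0,0],[0.5,80,4,0,0,0,0],[0.5,120,7,0,0,0,0],[0.5,155,8,0,0,0,0],[0.5,175,9,0,0,0,0]]]'; python3 -m creep '[[[0.5,5,0,0,0,0,0],[0.5,5,0,0,0,0,0],[0.5,5,0,0,0,0,0]]]'
python3 - <<'E'
from h import *
show(); goto([.543,.305,.096],20.0)
E
```

```text
time: 10.4
position: [0.6764, -0.1416, 0.2353]
tool_rot: [-1.806, -2.569, -0.0]
ft_force: [1.8, -1.0, -3.4]
grip_width: 0.696
time: 10.9
position: [0.6515, -0.0603, 0.307]
tool_rot: [-1.81, -2.566, 0.003]
ft_force: [1.0, 1.0, -1.5]
grip_width: 0.691
time: 11.4
position: [0.593, 0.1347, 0.3068]
tool_rot: [-1.803, -2.569, 0.003]
ft_force: [0.6, 0.6, -2.8]
grip_width: 0.7
time: 11.9
position: [0.5406, 0.3047, 0.3063]
tool_rot: [-1.796, -2.573, 0.004]
ft_force: [-0.2, 0.3, -1.7]
grip_width: 0.693
time: 12.2
position: [0.5432, 0.302, 0.3088]
tool_rot: [1.81, 2.567, -0.002]
ft_force: [0.0, -0.8, -2.5]
grip_width: 0.692
t 12.2 tcp [543.2 302.  308.8] R [[-0.336, 0.942, -0.0], [0.942, 0.336, -0.002], [-0.001, -0.001, -1.0]] F [ 0.  -0.8 -2.5] grip 0.692 q [-0.99  0.25  0.55  1.41 -0.13  1.52 -0.11]
  turn [-0.001  0.001 -0.006] j7 -0.11  turn [2.000e-03 1.000e-03 3.135e+00] j7 -0.11
  shift mm [  3.1   1.  212.8]
```

```bash
python3 -m creep '[[[0.5,3,1,20,0,0,0],[0.5,3,1,60,0,0,0],[0.5,3,1,100,0,0,0],[0.5,3,1,140,0,0,0],[0.5,3,1,170,0,0,0]]]'; python3 -m creep '[[[0.5,0,0,20,0,0,0],[0.5,0,0,31,0,0,0],[0.5,0,0,31,0,0,0],[0.5,0,0,31,0,0,0]]]'
python3 - <<'E'
from h import *
show(); goto([.543,.305,.096],20.0)
crop("scene",(190,120,310,220),6,"s1.png")
E
```

```text
time: 12.7
position: [0.5427, 0.3042, 0.137]
tool_rot: [-1.811, -2.567, 0.004]
ft_force: [0.6, -0.4, -2.1]
grip_width: 0.695
time: 13.1
position: [0.5439, 0.3066, 0.1097]
tool_rot: [1.808, 2.568, 0.002]
ft_force: [0.2, 0.8, -1.5]
grip_width: 0.698
t 13.1 tcp [543.9 306.6 109.7] R [[-0.337, 0.942, 0.002], [0.942, 0.337, 0.001], [0.0, 0.002, -1.0]] F [ 0.2  0.8 -1.5] grip 0.698 q [-0.98  0.37  0.52  1.67 -0.2   1.15 -0.06]
  turn [ 0.002 -0.    -0.005] j7 -0.06  turn [-0.000e+00 -3.000e-03  3.136e+00] j7 -0.06
  shift mm [-1.2 -1.4 13.7]
```

View pics/s1.png

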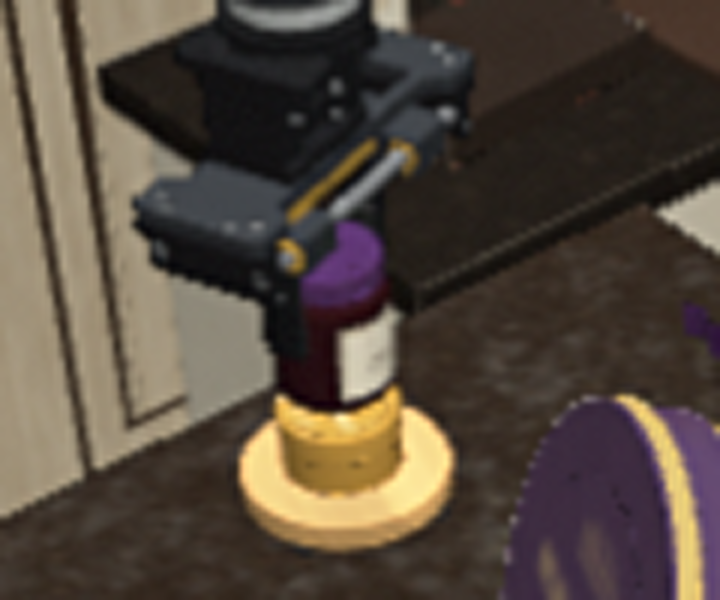

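Crop s1 (6×): plinth edges x 240–455, tin x 278–402, jar bottom x 277–397, about 10 mm above the tin. Compare with the projected positions.

```bash
python3 - <<'E'
from h import *
S=ctrl.camera_params("scene")
def ext(c,r,z0,z1):
    h=hull(S,cyl(c,r,z0,z1))[:,0]; h=(h-[190,120]+.5)*6-.5; print(h.min(0).round(),h.max(0).round(),end=' ')
P,r,s=pose()
for c in [(.544,.306),(.542,.304)]:
    ext(c,.055,0,.02); ext(c,.0325,.02,.056); print()
dz=P[2]-.0399; ext(P[:2],.031,dz,dz+.02)
E
```

```text
[241. 392.] [454. 552.] [277. 362.] [409. 494.] 
[240. 395.] [453. 555.] [276. 365.] [408. 497.] 
[273. 309.] [398. 413.]
```

```bash
python3 -m creep '[[[0.5,0,0,6,0,0,0],[0.5,0,0,11,0,0,0],[0.5,0,0,13,0,0,0],[0.5,0,0,13,0,0,0]]]'; python3 -m creep '[[[0.5,0,0,1,0,0,0],[0.5,0,0,1,0,0,0],[0.5,0,0,1,0,0,0]]]'
```

```text
time: 13.55
position: [0.5428, 0.3072, 0.0956]
tool_rot: [1.807, 2.57, 0.0]
ft_force: [-0.2, 0.6, -2.4]
grip_width: 0.691
time: 13.85
position: [0.5429, 0.3072, 0.0954]
tool_rot: [-1.807, -2.57, -0.001]
ft_force: [-3.3, -1.8, 6.0]
grip_width: 0.694
```

```bash
python3 -m creep '[[[0.75,0,0,0,0,0,0],[0.8,0,0,0,0,0,0],[0.9,0,0,0,0,0,0],[1,0,0,0,0,0,0],[1,0,0,0,0,0,0]]]';  python3 -m creep '[[[1,0,0,-20,0,0,0],[1,0,0,-60,0,0,0],[1,0,0,-105,0,0,0],[1,0,0,-150,0,0,0],[1,0,0,-185,0,0,0]]]'
python3 -m creep '[[[1,0,0,-15,0,0,0],[1,0,0,-15,0,0,0],[1,0,0,-15,0,0,0]]]'
python3 - <<'E'
from h import *
import pickle
show(); p=ctrl.camera_params("wrist"); im=ctrl.get_image("wrist"); cv2.imwrite("pics/w4.png",im[...,::-1]); pickle.dump(p,open("w4.pkl","wb"))
for c,z in(((.544,.306),.02),((.5433,.3065),.056),((.543,.307),.138)): print(proj(p,np.array([*c,z])))
goto([.501,-.392,.30],20)
E
```

```text
time: 14.35
position: [0.5429, 0.3071, 0.0944]
tool_rot: [1.807, 2.57, 0.0]
ft_force: [0.3, 1.0, 0.3]
grip_width: 0.962
time: 14.85
position: [0.5434, 0.3071, 0.2827]
tool_rot: [1.807, 2.569, 0.004]
ft_force: [1.6, 0.2, -0.8]
grip_width: 1.002
time: 15.15
position: [0.5422, 0.3069, 0.2928]
tool_rot: [-1.807, -2.569, 0.003]
ft_force: [-0.3, 0.7, -0.1]
grip_width: 1.002
t 15.15 tcp [542.2 306.9 292.8] R [[-0.338, 0.941, -0.002], [0.941, 0.338, -0.001], [-0.001, -0.002, -1.0]] F [-0.3  0.7 -0.1] grip 1.002 q [-1.    0.26  0.55  1.43 -0.13  1.49 -0.11]
[319.14469976 194.74710816]
[318.81691068 200.46209515]
[319.04604251 219.29369091]
  turn [-0.004  0.001 -0.004] j7 -0.11  turn [1.000e-03 6.000e-03 3.138e+00] j7 -0.11
  shift mm [-643.8 -274.9   -6.4]
```

View pics/w4.png

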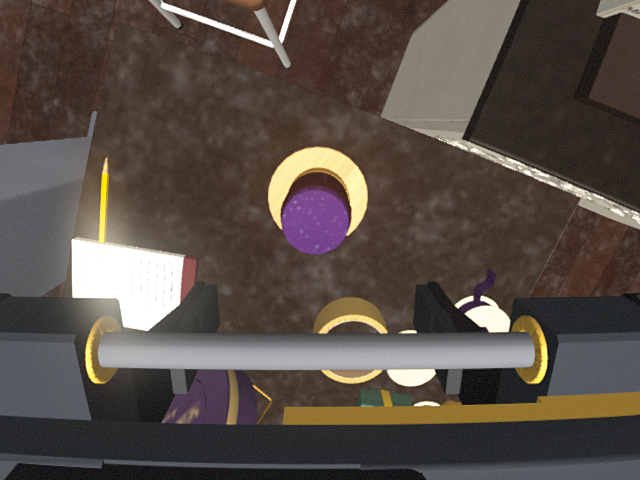

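Large jar lid is centred at (315.5,219) and the plinth in x at 318, so the lid is about 2 mm to −x of plumb, consistent with the base lean. Next is the small jar.

```bash
python3 -m creep '[[[1,-25,-11,0,0,0,0],[1,-66,-28,0,0,0,0],[1,-109,-46,0,0,0,0],[1,-152,-65,0,0,0,0],[1,-195,-83,0,0,0,0]]]'; python3 -m creep '[[[1,-43,-18,0,0,0,0],[1,-86,-37,0,0,0,0],[1,-129,-55,0,0,0,0],[1,-172,-73,0,0,0,0],[1,-215,-92,0,0,0,0]]]'; python3 -m creep '[[[1,-43,-18,0,0,0,0],[1,-86,-37,0,0,0,0],[1,-129,-55,0,0,0,0],[1,-172,-73,0,0,0,0],[1,-215,-92,0,0,0,0]]]'; python3 -m creep '[[[1,-12,-5,0,0,0,-0.14],[1,-19,-8,0,0,0,-0.28],[1,-19,-8,10,0,0,-0.42],[1,-19,-8,30,0,0,-0.56],[1,-19,-8,60,0,0,-0.7]]]'; python3 -m creep '[[[1,0,0,10,0,0,-0.14],[1,0,0,10,0,0,-0.28],[1,0,0,10,0,0,-0.35],[1,0,0,10,0,0,-0.35]]]'
python3 - <<'E'
from h import *
import pickle
show(); p=ctrl.camera_params("wrist"); im=ctrl.get_image("wrist"); cv2.imwrite("pics/w5.png",im[...,::-1]); pickle.dump(p,open("w5.pkl","wb"))
print(proj(p,np.array([.501,-.392,.06])),proj(p,np.array([.3664,-.3018,.055])))
E
```

```text
time: 15.7
position: [0.5292, 0.0936, 0.2922]
tool_rot: [-1.805, -2.569, 0.005]
ft_force: [0.8, -0.8, 0.6]
grip_width: 0.996
time: 16.2
position: [0.5155, -0.1392, 0.2925]
tool_rot: [-1.805, -2.568, 0.002]
ft_force: [0.2, -0.4, -0.6]
grip_width: 1.0
time: 16.7
position: [0.5024, -0.3721, 0.292]
tool_rot: [-1.804, -2.568, 0.0]
ft_force: [1.7, -0.2, 0.6]
grip_width: 0.999
time: 17.2
position: [0.5015, -0.3922, 0.2327]
tool_rot: [-0.809, -3.035, 0.0]
ft_force: [0.4, -0.1, -0.2]
grip_width: 1.002
time: 17.6
position: [0.5008, -0.3912, 0.2221]
tool_rot: [-0.276, -3.126, -0.003]
ft_force: [-0.6, -0.4, 0.6]
grip_width: 1.0
t 17.6 tcp [ 500.8 -391.2  222.1] R [[-0.985, 0.175, -0.003], [0.175, 0.985, 0.002], [0.004, 0.001, -1.0]] F [-0.6 -0.4  0.6] grip 1.0 q [ 0.01  0.36  0.79  1.51 -0.26  1.38  2.21]
[316.88297337 220.24597701] [403.11200202  27.94670167]
```

View pics/w5.png

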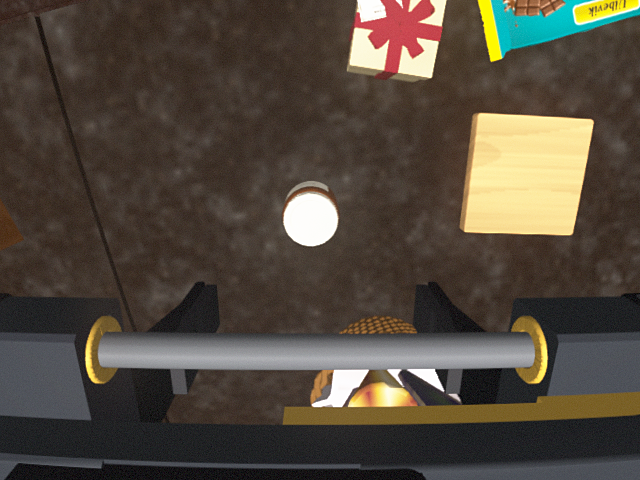

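Small jar lid centre is (311,219), x 283–339, about 2.5 mm toward −tool y. The jaws will take that up.

```bash
python3 -m creep '[[[1,0,-2,30,0,0,0],[1,0,-2.5,75,0,0,0],[1,0,-2.5,120,0,0,0],[1,0,-2.5,155,0,0,0],[1,0,-2.5,180,0,0,0]]]'>/dev/null; python3 -m creep '[[[1,0,0,10,0,0,0],[1,0,0,20,0,0,0],[1,0,0,24,0,0,0],[1,0,0,24,0,0,0]]]';  python3 -m creep '[[[0.3,0,0,0,0,0,0],[0.3,0,0,0,0,0,0],[0.3,0,0,0,0,0,0],[0.3,0,0,0,0,0,0],[0.3,0,0,0,0,0,0]]]' 20;python3 -m creep '[[[0.3,0,0,0,0,0,0],[0.3,0,0,0,0,0,0],[0.3,0,0,0,0,0,0],[0.3,0,0,0,0,0,0]]]'; python3 -m creep '[[[0.3,0,0,-20,0,0,0],[0.3,0,0,-60,0,0,0],[0.3,0,0,-105,0,0,0],[0.3,0,0,-150,0,0,0],[0.3,0,0,-195,0,0,0]]]'; python3 -m creep '[[[0.3,0,0,-40,0,0,0],[0.3,0,0,-80,0,0,0],[0.3,0,0,-110,0,0,0],[0.3,0,0,-120,0,0,0],[0.3,0,0,-120,0,0,0]]]';  python3 -c "
from h import *
show(); goto([.5412,.3065,.34],80)"
```

```text
time: 18.55
position: [0.5017, -0.3947, 0.021]
tool_rot: [0.276, 3.129, -0.001]
ft_force: [-0.3, 0.3, -0.1]
grip_width: 0.998
time: 19.05
position: [0.5016, -0.3944, 0.0208]
tool_rot: [0.276, 3.129, 0.0]
ft_force: [0.5, -0.7, -0.2]
grip_width: 0.635
time: 19.45
position: [0.5015, -0.3948, 0.0208]
tool_rot: [0.276, 3.129, -0.001]
ft_force: [-0.9, -0.7, 1.2]
grip_width: 0.558
time: 19.95
position: [0.5009, -0.3936, 0.2166]
tool_rot: [-0.276, -3.128, -0.002]
ft_force: [0.3, -1.3, -1.8]
grip_width: 0.554
time: 20.45
position: [0.5016, -0.3947, 0.336]
tool_rot: [0.276, 3.128, -0.001]
ft_force: [0.1, 0.1, -1.5]
grip_width: 0.554
t 20.45 tcp [ 501.6 -394.7  336. ] R [[-0.985, 0.175, 0.001], [0.175, 0.985, -0.0], [-0.001, -0.0, -1.0]] F [ 0.1  0.1 -1.5] grip 0.554 q [ 0.02  0.33  0.82  1.32 -0.24  1.59  2.2 ]
  turn [-0.     0.001 -0.001] j7 2.2  turn [2.00e-03 0.00e+00 3.14e+00] j7 2.2
  shift mm [ 83.6 697.3  -4.3]
```

```bash
python3 -m creep '[[[0.3,2,15,0,0,0,0],[0.3,6,48,0,0,0,0],[0.3,11,90,0,0,0,0],[0.3,16,133,0,0,0,0],[0.3,21,176,0,0,0,0]]]'; python3 -m creep '[[[0.3,5,43,0,0,0,0],[0.3,10,86,0,0,0,0],[0.3,15,129,0,0,0,0],[0.3,20,172,0,0,0,0],[0.3,26,215,0,0,0,0]]]';python3 -m creep '[[[0.3,5,43,0,0,0,0],[0.3,10,86,0,0,0,0],[0.3,15,129,0,0,0,0],[0.3,20,172,0,0,0,0],[0.3,25,207,0,0,0,0]]]';python3 -m creep '[[[0.3,6,40,0,0,0,0],[0.3,10,75,0,0,0,0],[0.3,11,93,0,0,0,0],[0.3,12,99,0,0,0,0],[0.3,12,99,0,0,0,0]]]'; python3 -m creep '[[[0.3,0,0,20,0,0,0],[0.3,0,0,60,0,0,0],[0.3,0,0,100,0,0,0],[0.3,0,0,130,0,0,0],[0.3,0,0,150,0,0,0]]]';python3 -m creep '[[[0.3,0,0,10,0,0,0],[0.3,0,0,10,0,0,0],[0.3,0,0,10,0,0,0]]]'
python3 - <<'E'
from h import *
show(); goto([.5415,.3065,.159],80)
crop("scene",(190,100,310,220),5,"s2.png")
E
```

```text
time: 20.95
position: [0.5104, -0.215, 0.3325]
tool_rot: [-0.275, -3.125, -0.001]
ft_force: [1.1, 0.3, -1.9]
grip_width: 0.557
time: 21.45
position: [0.5221, 0.0009, 0.3327]
tool_rot: [-0.274, -3.126, 0.001]
ft_force: [1.4, -1.2, -1.5]
grip_width: 0.555
time: 21.95
position: [0.5334, 0.2099, 0.3321]
tool_rot: [-0.271, -3.125, 0.003]
ft_force: [0.2, 0.4, -1.5]
grip_width: 0.552
time: 22.45
position: [0.5404, 0.3057, 0.3342]
tool_rot: [-0.276, -3.128, 0.004]
ft_force: [-0.5, 0.1, -1.2]
grip_width: 0.553
time: 22.95
position: [0.5402, 0.3026, 0.1831]
tool_rot: [-0.282, -3.127, 0.005]
ft_force: [-1.2, 0.2, -2.2]
grip_width: 0.557
time: 23.25
position: [0.5416, 0.3058, 0.177]
tool_rot: [0.278, 3.128, 0.002]
ft_force: [0.2, -0.7, -1.7]
grip_width: 0.554
t 23.25 tcp [541.6 305.8 177. ] R [[-0.984, 0.176, 0.002], [0.176, 0.984, 0.001], [-0.002, 0.001, -1.0]] F [ 0.2 -0.7 -1.7] grip 0.554 q [-0.81  0.29  0.31  1.6  -0.09  1.27  0.91]
  turn [ 0.001  0.002 -0.003] j7 0.91  turn [ 3.000e-03 -2.000e-03  3.139e+00] j7 0.91
  shift mm [ 0.2  0.7 18. ]
```

View pics/s2.png

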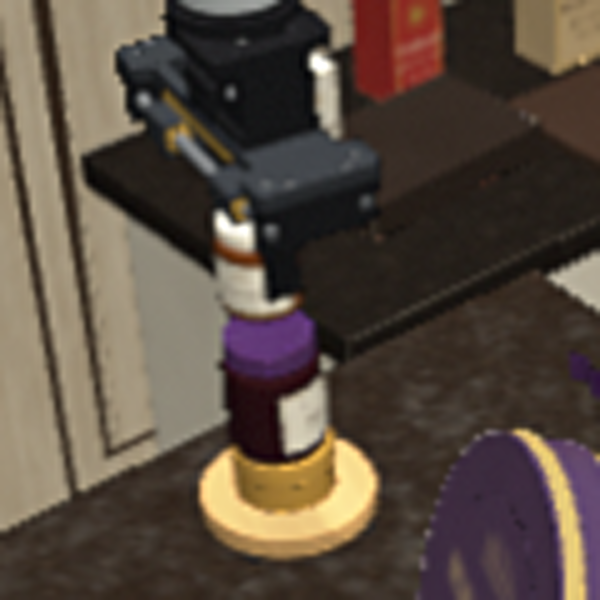

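Crop s2 (5×, origin 190,100): plinth x 200–379, tin 235–334, large jar's lid 224–317 (top ellipse centre about y 337), body base right edge about 330. Small jar bottom x 218–300. Compare with projections.

```bash
python3 - <<'E'
from h import *
S=ctrl.camera_params("scene")
def ext(n,c,r,z0,z1):
    h=hull(S,cyl(c,r,z0,z1))[:,0]; h=(h-[190,100]+.5)*5-.5; print(n,h.min(0).round(),h.max(0).round())
P,r,s=pose()
ext("plinth",(.544,.306),.055,0,.02); ext("tin",(.5435,.3065),.0325,.02,.056)
for c in((.543,.307),(.541,.306)): ext("lj body",c,.031,.056,.126); ext("lj lid",c,.028,.126,.138)
ext("sj",P[:2],.025,P[2]-.0208,P[2]+.02)
E
```

```text
plinth [200. 426.] [378. 560.]
tin [230. 402.] [339. 511.]
lj body [220. 310.] [332. 464.]
lj lid [223. 296.] [319. 367.]
lj body [218. 312.] [330. 466.]
lj lid [221. 298.] [317. 369.]
sj [217. 216.] [309. 322.]
```

```bash
python3 -m creep '[[[0.3,0,0.7,6,0,0,0],[0.3,0,0.7,12,0,0,0],[0.3,0,0.7,15,0,0,0],[0.3,0,0.7,16,0,0,0],[0.3,0,0.7,16.5,0,0,0]]]'; python3 -m creep '[[[0.3,0,0,0.5,0,0,0],[0.3,0,0,1,0,0,0],[0.3,0,0,1,0,0,0]]]'
```

```text
time: 23.8
position: [0.5406, 0.3072, 0.1588]
tool_rot: [-0.276, -3.129, 0.0]
ft_force: [-0.4, 0.8, -2.1]
grip_width: 0.555
time: 24.1
position: [0.5408, 0.3073, 0.1582]
tool_rot: [0.276, 3.129, 0.0]
ft_force: [0.4, 0.2, -2.5]
grip_width: 0.552
```

```bash
python3 -m creep '[[[0.3,-1,0,0.5,0,0,0],[0.3,-1,0,0.8,0,0,0],[0.3,-1,0,0.8,0,0,0]]]'; python3 -m creep '[[[0.3,0,0,0.5,0,0,0],[0.3,0,0,0.8,0,0,0],[0.3,0,0,0.8,0,0,0]]]'
```

```text
time: 24.4
position: [0.5421, 0.3071, 0.1579]
tool_rot: [0.276, 3.128, 0.001]
ft_force: [-0.7, 0.0, 1.4]
grip_width: 0.554
time: 24.7
position: [0.5424, 0.3074, 0.1578]
tool_rot: [0.276, 3.128, 0.002]
ft_force: [-0.8, -0.2, 5.8]
grip_width: 0.557
```

Contact (5.8 N). Release gently, rise and look.

```bash
python3 -m creep '[[[0.6,0,0,-0.5,0,0,0],[0.65,0,0,-0.5,0,0,0],[0.75,0,0,-0.5,0,0,0],[0.9,0,0,-0.5,0,0,0],[1,0,0,-0.5,0,0,0]]]';python3 -m creep '[[[1,0,0,0,0,0,0],[1,0,0,-20,0,0,0],[1,0,0,-60,0,0,0],[1,0,0,-105,0,0,0],[1,0,0,-140,0,0,0]]]'
python3 -m creep '[[[1,0,0,-40,0,0,0],[1,0,0,-50,0,0,0],[1,0,0,-50,0,0,0]]]'
python3 - <<'E'
from h import *
import pickle
show(); p=ctrl.camera_params("wrist"); im=ctrl.get_image("wrist"); cv2.imwrite("pics/w6.png",im[...,::-1]); pickle.dump(p,open("w6.pkl","wb"))
for c,z in(((.544,.306),.02),((.542,.3065),.138),((.542,.307),.198)): print(proj(p,np.array([*c,z])))
a=cv2.resize(im[60:340,160:480,::-1],None,fx=1.25,fy=1.25); s=ctrl.get_image("scene")[90:220,200:300,::-1]; s=cv2.resize(s,None,fx=3.5,fy=3.5,interpolation=2)
H=max(len(a),len(s)); f=np.zeros((H,a.shape[1]+s.shape[1],3),np.uint8); f[:len(a),:a.shape[1]]=a; f[:len(s),a.shape[1]:]=s
cv2.imwrite("pics/c6.png",f); print(f.shape,a.shape)
P,r,_=pose(); goto([.3664,-.3018,P[2]],80)
E
```

```text
time: 25.2
position: [0.5415, 0.3071, 0.1567]
tool_rot: [-0.275, -3.129, 0.0]
ft_force: [-0.7, -0.2, -0.3]
grip_width: 0.836
time: 25.7
position: [0.542, 0.3071, 0.2997]
tool_rot: [0.276, 3.128, 0.002]
ft_force: [0.7, 0.7, -0.7]
grip_width: 0.995
time: 26.0
position: [0.5425, 0.3073, 0.3491]
tool_rot: [0.276, 3.126, 0.004]
ft_force: [-0.3, 0.6, -0.6]
grip_width: 0.999
t 26.0 tcp [542.5 307.3 349.1] R [[-0.985, 0.175, 0.003], [0.175, 0.985, 0.002], [-0.003, 0.003, -1.0]] F [-0.3  0.6 -0.6] grip 0.999 q [-0.81  0.24  0.32  1.32 -0.07  1.59  0.89]
[315.88508909 187.72178358]
[316.25011786 205.98549263]
[317.0598338  221.39410527]
(455, 750, 3) (350, 400, 3)
  turn [-0.001 -0.001 -0.001] j7 0.89  turn [-2.00e-03  2.00e-03  3.14e+00] j7 0.89
  shift mm [  65.7 -629.9    0.9]
```

View pics/c6.png

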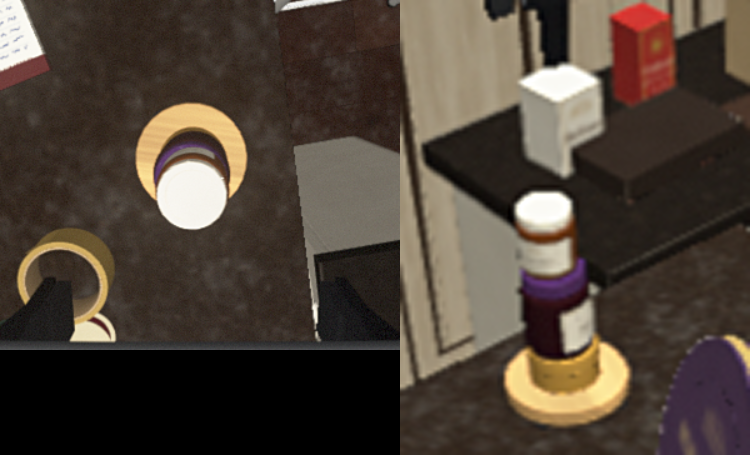

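Wrist part: plinth x 136–247, small jar lid (192.5,194.5), so it is centred sideways. Scene part: tower standing, small jar lid x 515–573, large jar lid about 522–586, tin 530–600, plinth 504–631. Quick numeric check of lid positions.

```bash
python3 - <<'E'
from h import *
import pickle; p=pickle.load(open("w6.pkl","rb")); S=ctrl.camera_params("scene")
u=(160+192.5/1.25,60+194.5/1.25)
im=cv2.imread("pics/w6.png"); s0=ctrl.get_image("scene")[...,::-1].copy(); cv2.imwrite("pics/scene2.png",s0)
W=((0,0,150),(179,60,255))
print("sj lid wrist",fit(p,im,*W,(280,180,350,250),lambda c:cyl(c,.022,.198,.198),[.542,.307]))
def ex(q,off,f,c,r,z0,z1):
    h=hull(q,cyl(c,r,z0,z1))[:,0]; h=(h-off+.5)*f-.5; return h.min(0).round(1),h.max(0).round(1)
for c in((.542,.307),(.539,.307)):
    print(c,"W lj lid",ex(p,[160,60],1.25,c,.028,.126,.138),"sj lid",ex(p,[160,60],1.25,c,.022,.198,.198))
    print("S lj lid",ex(S,[200,90],3.5,c,.028,.126,.138),"sj lid",ex(S,[200,90],3.5,c,.022,.188,.198))
print("plinth W",ex(p,[160,60],1.25,(.544,.306),.055,0,.02),"S",ex(S,[200,90],3.5,(.544,.306),.055,0,.02),"tin S",ex(S,[200,90],3.5,(.5435,.3065),.0325,.02,.056))
E
```

```text
sj lid wrist (array([0.53702289, 0.30455518]), 2452.0, 2322.2029294711538)
(0.542, 0.307) W lj lid (array([159.1, 143.3]), array([233.1, 218.1])) sj lid (array([162.2, 167.9]), array([230.8, 234.5]))
S lj lid (array([120. , 242.6]), array([187. , 291.9])) sj lid (array([120.2, 186.7]), array([174.4, 226. ]))
(0.539, 0.307) W lj lid (array([158.3, 139.4]), array([232.5, 214.4])) sj lid (array([161.2, 163.3]), array([230. , 230.2]))
S lj lid (array([117.1, 243.9]), array([184.2, 293.3])) sj lid (array([117.2, 188. ]), array([171.5, 227.4]))
plinth W (array([139. , 101.5]), array([250.9, 213.7])) S (array([105.2, 333.2]), array([229.5, 426.7])) tin S (array([125.8, 316. ]), array([202.4, 392.9]))
```

Both lids lean about 2–3 mm toward −x, which fits the stated 2° bases; the tower is stable and centred to a few mm. Next, the gift box, with the jaws at about 72°.

```bash
python3 -m creep '[[[1,-1,-25,0,0,0,0],[1,-3,-68,0,0,0,0],[1,-6,-113,0,0,0,0],[1,-8,-158,0,0,0,0],[1,-10,-203,0,0,0,0]]]'; python3 -m creep '[[[1,-2,-45,0,0,0,0],[1,-5,-90,0,0,0,0],[1,-7,-135,0,0,0,0],[1,-9,-180,0,0,0,0],[1,-11,-225,0,0,0,0]]]'; python3 -m creep '[[[1,-2,-45,0,0,0,0],[1,-4,-72,0,0,0,0],[1,20,-105,0,0,0,0],[1,44,-138,0,0,0,0],[1,68,-171,0,0,0,0]]]'; python3 -m creep '[[[1,20,-25,20,0,0,0.07],[1,20,-31,60,0,0,0.135],[1,20,-31,100,0,0,0.135],[1,20,-31,127,0,0,0.135],[1,20,-31,127,0,0,0.135]]]'; python3 -m creep '[[[1,0,0,0,0,0,0],[1,0,0,0,0,0,0]]]'
python3 - <<'E'
from h import *
import pickle
show(); p=ctrl.camera_params("wrist"); im=ctrl.get_image("wrist"); cv2.imwrite("pics/w7.png",im[...,::-1]); pickle.dump(p,open("w7.pkl","wb"))
print(proj(p,np.array([.3664,-.3018,.055])))
print(proj(p,np.array([.505,-.191,.02])))
E
```

```text
time: 26.65
position: [0.5148, 0.1036, 0.3448]
tool_rot: [-0.275, -3.127, 0.002]
ft_force: [0.5, -0.2, -1.2]
grip_width: 1.001
time: 27.15
position: [0.4862, -0.1195, 0.3451]
tool_rot: [-0.275, -3.127, -0.0]
ft_force: [0.5, -1.2, 0.1]
grip_width: 0.998
time: 27.65
position: [0.3889, -0.275, 0.345]
tool_rot: [-0.275, -3.126, -0.001]
ft_force: [1.0, -0.6, 0.4]
grip_width: 0.997
time: 28.15
position: [0.3623, -0.2994, 0.2152]
tool_rot: [-0.485, -3.095, -0.004]
ft_force: [0.2, 1.2, -1.2]
grip_width: 0.998
time: 28.35
position: [0.3663, -0.3019, 0.2212]
tool_rot: [0.485, 3.102, -0.001]
ft_force: [0.2, 0.0, 0.1]
grip_width: 0.999
t 28.35 tcp [ 366.3 -301.9  221.2] R [[-0.952, 0.305, 0.002], [0.305, 0.952, -0.001], [-0.002, -0.0, -1.0]] F [0.2 0.  0.1] grip 0.999 q [-0.29 -0.13  0.86  1.9   0.1   1.33  1.81]
[318.33033702 217.51614354]
[465.71599333 304.90187013]
```

View pics/w7.png

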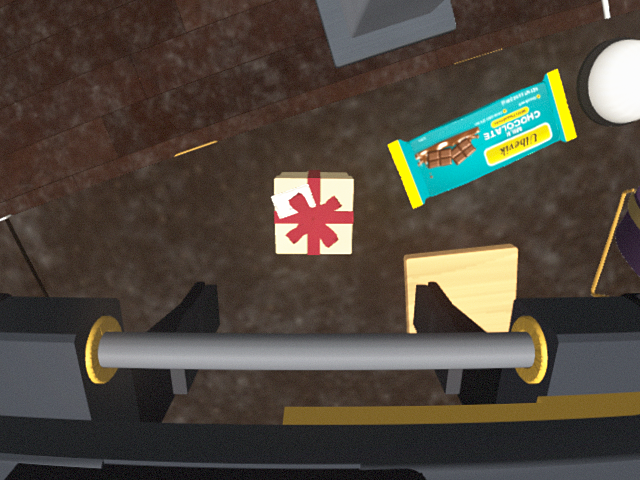

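Gift box top spans x 275–354, y 178–254, sides parallel to the image and centred under the jaws given the known −3 px bias. The plinth edge from (404,257) to (517,246) slopes about 5.5–6°. Grasping.

```bash
python3 -m creep '[[[1,0,0,30,0,0,0],[1,0,0,75,0,0,0],[1,0,0,120,0,0,0],[1,0,0,155,0,0,0],[1,0,0,180,0,0,0]]]'>/dev/null; python3 -m creep '[[[1,0,0,10,0,0,0],[1,0,0,20,0,0,0],[1,0,0,26,0,0,0],[1,0,0,26,0,0,0]]]';  python3 -m creep '[[[0.5,0,0,0,0,0,0],[0.5,0,0,0,0,0,0],[0.5,0,0,0,0,0,0],[0.5,0,0,0,0,0,0],[0.5,0,0,0,0,0,0]]]' 12;python3 -m creep '[[[0.5,0,0,0,0,0,0],[0.5,0,0,0,0,0,0],[0.5,0,0,0,0,0,0]]]'; python3 -m creep '[[[0.5,0,0,-15,0,0,0],[0.5,0,0,-40,0,0,0],[0.5,0,0,-70,0,0,0],[0.5,0,0,-85,0,0,0],[0.5,0,0,-85,0,0,0]]]';  python3 -c "
from h import *
show(); goto([.505,-.191,.1],78.5)"
```

```text
time: 29.3
position: [0.3661, -0.3017, 0.0143]
tool_rot: [0.486, 3.103, 0.0]
ft_force: [-0.4, 0.0, -0.8]
grip_width: 0.999
time: 29.8
position: [0.366, -0.302, 0.0145]
tool_rot: [0.486, 3.103, -0.001]
ft_force: [-0.4, -0.6, 3.5]
grip_width: 0.744
time: 30.1
position: [0.366, -0.302, 0.0144]
tool_rot: [0.486, 3.103, -0.001]
ft_force: [-0.9, -0.4, 6.0]
grip_width: 0.746
time: 30.6
position: [0.3669, -0.3018, 0.1004]
tool_rot: [0.485, 3.1, 0.001]
ft_force: [-0.2, 0.3, -1.0]
grip_width: 0.747
t 30.6 tcp [ 366.9 -301.8  100.4] R [[-0.952, 0.305, 0.004], [0.305, 0.952, -0.0], [-0.004, 0.001, -1.0]] F [-0.2  0.3 -1. ] grip 0.747 q [-0.29  0.04  0.96  2.05 -0.04  1.06  1.95]
  turn [ 0.001  0.004 -0.11 ] j7 1.95  turn [ 6.000e-03 -1.000e-03  3.032e+00] j7 1.95
  shift mm [-97.7 147.7   0.9]
```

```bash
python3 - <<'E'
from h import *
a=np.radians(78.5); e=np.array([np.cos(a),np.sin(a)]); f=np.array([-e[1],e[0]])
def sq(c): return [np.array([*(np.array(c)+.055*(i*e+j*f)),z]) for i in(1,-1) for j in(1,-1) for z in(0,.02)]
for n,bx in (("top",(338,216,398,278)),("scene",(318,268,384,318))):
    print(n,fit(ctrl.camera_params(n),cv2.imread(f"pics/{n}0.png"),(10,40,90),(30,255,255),bx,sq,[.505,-.191]))
im=cv2.imread("pics/top0.png"); m=cv2.inRange(cv2.cvtColor(im[216:278,338:398],cv2.COLOR_BGR2HSV),(10,40,90),(30,255,255))
c=max(cv2.findContours(m,0,1)[0],key=cv2.contourArea); print(cv2.minAreaRect(c))
E
```

```text
top (array([ 0.50489646, -0.190335  ]), 1618.0, 1572.385168285342)
scene (array([ 0.50320808, -0.19098548]), 1619.0, 1652.5356690627523)
((28.98076629638672, 30.59615135192871), (40.59603500366211, 40.007686614990234), 11.309932708740234)h.py:45: RuntimeWarning: The iteration is not making good progress, as measured by the 
 improvement from the last ten iterations.
  s=fsolve(lambda q:cen(hull(p,shape(q)))-g,c0,epsfcn=1e-4); return s,M["m00"],cv2.contourArea(hull(p,shape(s)))
```

```bash
python3 -m creep '[[[0.5,-16,25,0,0,0,-0.03],[0.5,-36,55,0,0,0,-0.06],[0.5,-60,92,0,0,0,-0.09],[0.5,-82,126,0,0,0,-0.11],[0.5,-97,148,0,0,0,-0.11]]]'; python3 -m creep '[[[0.5,0,0,10,0,0,0],[0.5,0,0,30,0,0,0],[0.5,0,0,45,0,0,0],[0.5,0,0,52,0,0,0],[0.5,0,0,52,0,0,0]]]'
python3 -c "
from h import *
show(); goto([.5043,-.1907,.0344],78.5)"
```

```text
time: 31.1
position: [0.5048, -0.186, 0.0967]
tool_rot: [-0.307, -3.124, -0.002]
ft_force: [-0.7, -0.7, -1.6]
grip_width: 0.747
time: 31.6
position: [0.5015, -0.1902, 0.0452]
tool_rot: [-0.316, -3.122, -0.0]
ft_force: [0.4, 1.1, -0.6]
grip_width: 0.747
t 31.6 tcp [ 501.5 -190.2   45.2] R [[-0.98, 0.2, -0.003], [0.2, 0.98, 0.0], [0.003, -0.0, -1.0]] F [ 0.4  1.1 -0.6] grip 0.747 q [-0.38  0.31  0.79  1.95 -0.26  0.99  1.91]
  turn [-0.    -0.003 -0.001] j7 1.91  turn [-0.005  0.     3.141] j7 1.91
  shift mm [-2.8  0.1 10.8]
```

```bash
python3 -m creep '[[[0.5,-2,0,2,0,0,0],[0.5,-2,0,5,0,0,0],[0.5,-2,0,8,0,0,0],[0.5,-2,0,8,0,0,0]]]'; python3 -m creep '[[[0.5,0,0,1,0,0,0],[0.5,0,0,2,0,0,0],[0.5,0,0,2,0,0,0]]]'
```

```text
time: 32.0
position: [0.5051, -0.1906, 0.0389]
tool_rot: [0.315, 3.126, 0.0]
ft_force: [1.0, -0.5, -1.5]
grip_width: 0.749
time: 32.3
position: [0.5051, -0.1906, 0.0369]
tool_rot: [-0.315, -3.126, -0.0]
ft_force: [0.1, -0.2, -1.5]
grip_width: 0.746
```

```bash
python3 -m creep '[[[0.5,0.5,0,1,0,0,0],[0.5,0.5,0,1.8,0,0,0],[0.5,0.5,0,1.8,0,0,0]]]'; python3 -m creep '[[[0.5,0,0,0.5,0,0,0],[0.5,0,0,0.8,0,0,0],[0.5,0,0,0.8,0,0,0]]]'; python3 -m creep '[[[0.5,0,0,0.4,0,0,0],[0.5,0,0,0.8,0,0,0],[0.5,0,0,0.8,0,0,0]]]'
```

```text
time: 32.6
position: [0.5046, -0.1905, 0.035]
tool_rot: [-0.315, -3.126, -0.0]
ft_force: [-0.1, -0.7, -1.6]
grip_width: 0.748
time: 32.9
position: [0.5047, -0.1906, 0.0345]
tool_rot: [0.315, 3.126, 0.0]
ft_force: [-1.0, 0.6, 1.7]
grip_width: 0.745
time: 33.2
position: [0.5047, -0.1906, 0.0345]
tool_rot: [-0.315, -3.126, -0.001]
ft_force: [-3.8, 1.6, 9.1]
grip_width: 0.746
```

Contact. Release, rise, and check.

```bash
python3 -m creep '[[[0.8,0,0,-0.8,0,0,0],[0.85,0,0,-0.8,0,0,0],[1,0,0,-0.8,0,0,0],[1,0,0,-0.8,0,0,0],[1,0,0,-0.8,0,0,0]]]'; python3 -m creep '[[[1,0,0,-20,0,0,0],[1,0,0,-60,0,0,0],[1,0,0,-105,0,0,0],[1,0,0,-150,0,0,0],[1,0,0,-190,0,0,0]]]'; python3 -m creep '[[[1,0,0,0,0,0,0],[1,0,0,0,0,0,0]]]' >/dev/null
python3 - <<'E'
from h import *
show(); im=ctrl.get_image("wrist")[100:300,200:440,::-1]; s=ctrl.get_image("scene")[90:220,200:300,::-1]
a=cv2.resize(im,None,fx=2,fy=2); s=cv2.resize(s,None,fx=3,fy=3,interpolation=2)
f=np.zeros((400,780,3),np.uint8); f[:,:480]=a; f[:390,480:]=s; cv2.imwrite("pics/c8.png",f)
E
```

```text
time: 33.7
position: [0.5046, -0.1906, 0.0342]
tool_rot: [-0.315, -3.126, 0.0]
ft_force: [0.4, -0.7, 0.5]
grip_width: 0.974
time: 34.2
position: [0.5046, -0.1909, 0.2266]
tool_rot: [0.316, 3.124, 0.0]
ft_force: [0.1, 0.6, -0.1]
grip_width: 1.007
t 34.4 tcp [ 505.1 -190.6  225. ] R [[-0.98, 0.199, 0.002], [0.199, 0.98, 0.0], [-0.002, 0.001, -1.0]] F [-0.2  0.4 -0.1] grip 1.002 q [-0.48  0.09  0.85  1.75 -0.07  1.33  1.76]
```

View pics/c8.png

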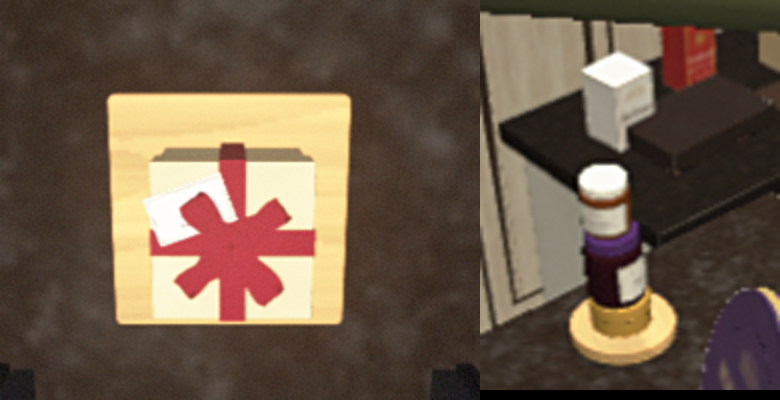

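Crop c8: box sides are parallel to the plinth; plinth corners (108,95), (350,96), (343,324), (117,323); box top x 150–314, y 160–320. The tower is standing.

```bash
python3 - <<'E'
from h import *
p=ctrl.camera_params("wrist"); un=lambda u:((u[0]+.5)/2-.5+200,(u[1]+.5)/2-.5+100)
P=np.array([onz(p,un(u),.02) for u in[(109,99),(350,100),(343,324),(117,323)]]); B=np.array([onz(p,un(u),.055) for u in[(150,160),(314,160),(313,320),(152,320)]])
print(P.mean(0),B.mean(0))
for Q in(P,B): print([ (round(np.linalg.norm(d)*1000,1),round(np.degrees(np.arctan2(d[1],d[0]))%90,1)) for d in np.roll(Q,-1,0)-Q])
E
```

```text
[ 0.50178644 -0.19282766  0.02      ] [ 0.50603459 -0.19248078  0.055     ]
[(np.float64(107.5), np.float64(78.2)), (np.float64(105.8), np.float64(78.9)), (np.float64(108.8), np.float64(78.2)), (np.float64(105.8), np.float64(78.1))]
[(np.float64(67.4), np.float64(78.4)), (np.float64(69.5), np.float64(79.7)), (np.float64(70.0), np.float64(78.5)), (np.float64(69.5), np.float64(77.5))]
```

The box top is at 0.075 m on the plinth, so I'll redo that number.

```bash
python3 - <<'E'
from h import *
p=ctrl.camera_params("wrist"); un=lambda u:((u[0]+.5)/2-.5+200,(u[1]+.5)/2-.5+100)
B=np.array([onz(p,un(u),.075) for u in[(150,160),(314,160),(313,320),(152,320)]]); print(B.mean(0),np.linalg.norm(B[1]-B[0]),np.linalg.norm(B[2]-B[1]))
E
```

```text
[ 0.50124561 -0.19147968  0.075     ] 0.06329089778592877 0.06531739872497289
```

The box is centred to about 1.4 mm and aligned to within 1°. The tower is standing and the arm is clear, so I'm handing in.

```bash
python3 -c "
from bench import ctrl
print(ctrl.close_job())"
```

```text
the job is handed in; nothing more can be done
None
```

The display is set up and handed in at about 34 s. The tin, large jar and small jar are stacked on the round plinth, and the gift box is on the square plinth. I saw no drops or high contact forces (wrist force stayed around 10 N), and the gripper was open and clear at the end.

**Tower:**
- It was standing in the last picture.
- The tin is within about 1 mm of the plinth centre.
- The top of the large jar sits about 2 mm towards the robot in the wrist picture, though the scene camera showed it plumb. The small jar's lid is about 2–3 mm further that way. That fits the stated 2° uneven bases plus small placing errors, so I left it. I did not measure the tilt itself.

**Gift box:**
- It is about 1.4 mm off the plinth centre and its sides are in line to within 1°.
- My first check gave a 4 mm offset because I used the wrong box height. Corrected to the height of the box on the plinth, the measured size also came out right.

**Disagreements between measurements:**
- The wrist camera disagreed with the other cameras by 2–3 mm, and I allowed for that when grasping and placing.
- The rough first height estimates for the plinths came out at 10–15 mm against the stated 20 mm. The heights felt at contact matched the stated ones.

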